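# Take the splay of a fitted sofa leg with a bevel and lay the new leg to it

## Robot

A 7-joint arm with a two-finger parallel gripper is mounted at the origin on the work surface. World frame = base frame: x ahead of the robot, y to its left, z up, the work surface at z = 0. Lengths are in m, angles in rad, forces in N, time in s.
With the tool pointing down it reaches from about 0.4 to 0.85 m from the base axis. Payload 4.5 kg.
Tool frame: the origin (TCP) lies on the centre line of the jaws, within the pads' length; the fingertips stand 25 mm ahead of it and the grasp point (between the pads) lies 6 mm ahead of it; z points along the fingers, y is the direction in which the jaws open and shut (so a half turn about z gives the same grasp; the last joint's range is limited). The gripper opens to 88 mm and grips with 3 to 60 N. Pads are 18 mm wide; open, the fingers measure 123 mm over their backs; the gripper's body (75 mm by 187 mm) begins 45 mm behind the grasp point.
Start: joints at [0.034, 0.689, -0.195, 1.565, 0.157, 0.902, -0.215], TCP at [0.625, 0, 0.264] pointing down, gripper open.
Joint ranges: [-3.01, 3.01], [-0.46, 2.08], [-1.47, 1.51], [0.13, 2.56], [-1, 4.14], [0.04, 2.09], [-2.66, 2.66]. Speed limits (rad/s): [2.57, 2.57, 3.14, 3.14, 3.14, 3.14, 3.14].

## Interface

Orientations are given as a unit quaternion [x, y, z, w].
In Python, from plant import r, eyes gives the robot as it stands.
- The arm moves only by the tool servo_tool, never from a script. Its argument "deltas" is a list of rows, each an object of numbers: "dx", "dy", "dz": the shift along the tool's x, y, z in units of 60 mm (1.0 is 60 mm); "ax", "ay", "az": the turn, a rotation vector about the tool's x, y, z in units of 6 degrees (1.0 is 6 degrees); "hand": the finger opening in mm, from 0 to 88.1. A call has 1 to 10 rows; each row is the pose to reach, as a shift and turn from the pose commanded when the call began, along the tool's axes at that moment; what a row does not reach only later rows make up. A row lasts 1/8 s, in which the tool goes at most 62.5 mm and 10.7 degrees, less where a joint would pass 70% of its speed; a pose out of reach is approached as far as the arm can. A call with a gripper value outside its range is refused whole. The fingers move at their own pace and stop on an object; "newtons" is the grip in N (left out, the last holds). Time passes only in rows, so rows that repeat a pose let the fingers close. It gives the time, the measured TCP pose, the force and the opening at its end, in the units of the state.
- r.get_state(): the state, without advancing time (a new reading comes with each control period).
- eyes.snapshot(name): name is "scene" or "side" or "wrist"; returns (picture, depth): 400x640x3 uint8, red, green, blue; 400x640 float32, m along the optical axis (not along the pixel's ray), 0 where there is no reading.
- eyes.camera_model(name): a dict with "fx", "fy", "cx", "cy" (pixels), "pose" (4x4, takes a point from camera to world coordinates). Camera axes: x right, y up, looking along -z (the intrinsics and any distortion apply to the point x, -y, -z); pixel columns grow to the right and rows downward; lengths in m; the calibration is good to about 2 mm. A picture is of the moment at which its call begins: read the wrist's pose just before it. camera_model takes no time and is no camera call; for the wrist camera it gives the pose at the moment of the call.
- r.finish_job(): hands the job in, once; it reports no verdict.
The state is a dict: "clock": time; "q": joint angles; "qd": joint speeds; "joint_torque": joint torques, N m; "tool_pos": TCP position; "eef_rot": TCP orientation; "contact_force": force on the tool from outside, world axes, zero at the start; "moment": the same for the moment, N m; "opening": opening from 0.0 (shut) to 1.0 (fully open).
Only numpy, scipy, OpenCV 4.12 (cv2) and the standard library are available. Lean on these libraries where they do the work, as an engineer would, in place of code of your own. Each camera call takes 0.05 s, during which the arm holds its last target.

## Task

Swing the bevel's blade round by its upright post until its edge lies against the leg already fitted to the sofa rail, then press the black button on the hinge fully down to lock it. Then lay the loose long leg (as long as the fitted one, not the short one) flat on the bench along the blade's free edge, close and parallel to it and level with the fitted leg, and let go, leaving the bevel as it was set.

Things in the scene. Friction and masses are not known exactly. Their poses are not given: they have to be found in the camera images.
- blade_post (a point): Top centre of the round post (16 mm dia, top 75 mm up) on the dark steel blade; x runs to the blade's tip. Hinge axis (vertical): 180 mm from here along -x. Blade: 205 mm from hinge to tip, 50 mm wide, top 10 mm high. Stiff hinge, locked or not: 3 N at post, 15 N if gripped without turning; stays where left. Starts 0.5-1.25 rad cw from the fitted leg, which stops its +y edge; -y is free.
- lock_top (a point): Centre of the top of the round black lock button (30 mm dia) on the hinge axis, 60 mm above the bench when up. Moves straight down 10 mm under about 4 N; no spring, stays down. Beside it, away from the blade, lie a wooden stock (26 mm high) and the dark sofa rail (45 mm high), both fixed.
- fitted_leg_top (a point): Top centre of the fitted leg: fixed dark square bar 160 x 40 x 40 mm, splayed off the rail. Its x axis runs along it, away from the rail; z up. This point is 115 mm from the hinge axis along x; the side towards the blade (-y) is a plane 26 mm from the hinge axis, so the blade lies against it when the two x axes are parallel.
- new_leg: Loose dark square leg to lay down: 160 mm long (its x), 40 x 40 mm, 0.13-0.25 kg, thin rubber foot on one end; lies on the robot's right near a 95 mm short one. Origin: centre of underside. By the blade its middle belongs about 115 mm from the hinge, level with the fitted leg, either way round. Held by its upper half, fingers pass above the blade.
Things that resemble listed ones, but are neither listed nor needed, are in the scene too. Leave any blue or yellow look-alike of the new_leg alone.

How it is judged:
By the outcome, as a careful person would: the job done as asked, in the order asked, and still so for the second after the job is handed in, with the robot touching nothing.
It also fails if it takes over 61 s, if anything falls off the work surface, if the arm or the gripper's body presses on something with over 40 N, if the wrist force passes 120 N, or if a joint passes its speed limit or range.

## Working session

There is one attempt and no reset: what is moved stays moved. The work goes in short steps, Python scripts to look and compute and a tool call to move; the robot and the scene stay as the last step left them, time stands still between calls to the robot, and variables do not carry over. Pictures are saved under pics/ and viewed, and the job is handed in when it is done.

Besides the shell and the picture viewer there is one more tool, called after "Emit:" in YAML: its name, and indented under it one key for each argument. servo_tool: Moves the arm, as the interface text tells. Its arguments: {"type":"object","properties":{"deltas":{"type":"array","items":{"type":"object","properties":{"dx":{"type":"number"},"dy":{"type":"number"},"dz":{"type":"number"},"ax":{"type":"number"},"ay":{"type":"number"},"az":{"type":"number"},"hand":{"type":"number"}}}},"newtons":{"type":"number"}},"required":["deltas"]}

```bash
mkdir -p pics; cat > h.py <<'E'
import numpy as np, cv2, pickle
from plant import r, eyes
def snap(n,tag):
    m=eyes.camera_model(n); p,d=eyes.snapshot(n)
    cv2.imwrite(f'pics/{tag}.png',p[:,:,::-1]); np.savez(f'pics/{tag}.npz',p=p,d=d,pose=np.array(m['pose']),k=[m['fx'],m['fy'],m['cx'],m['cy']]); 
    return m,p,d
def load(tag):
    z=np.load(f'pics/{tag}.npz'); return z['p'],z['d'],z['pose'],z['k']
def ray(k,T,u,v):
    d=np.array([(u-k[2])/k[0],-(v-k[3])/k[1],-1.]); return T[:3,3],T[:3,:3]@d
def onz(k,T,u,v,z):
    o,d=ray(k,T,u,v); return o+d*(z-o[2])/d[2]
def cloud(tag):
    p,d,T,k=load(tag); v,u=np.mgrid[:400,:640]
    c=np.stack([(u-k[2])/k[0]*d,-(v-k[3])/k[1]*d,-d],-1)
    return c@T[:3,:3].T+T[:3,3]
E
python3 - <<'E'
from h import *
for n in ['scene','side','wrist']:
    m,p,d=snap(n,n+'0'); print(n,{k:(np.round(v,3).tolist()) for k,v in m.items()})
s=r.get_state(); print({k:np.round(v,3).tolist() for k,v in s.items()})
E
```

```text
scene {'fx': 494.329, 'fy': 494.329, 'cx': 319.588, 'cy': 195.582, 'pose': [[0.131, -0.814, 0.566, 1.113], [0.991, 0.11, -0.071, -0.19], [-0.005, 0.571, 0.821, 0.996], [0.0, 0.0, 0.0, 1.0]]}
side {'fx': 363.626, 'fy': 363.626, 'cx': 324.355, 'cy': 197.1, 'pose': [[0.98, 0.112, -0.164, 0.303], [-0.199, 0.54, -0.818, -0.872], [-0.003, 0.834, 0.552, 0.605], [0.0, 0.0, 0.0, 1.0]]}
wrist {'fx': 319.652, 'fy': 319.652, 'cx': 321.019, 'cy': 194.58, 'pose': [[1.0, -0.001, 0.001, 0.625], [0.0, 0.959, 0.284, 0.073], [-0.001, -0.284, 0.959, 0.384], [0.0, 0.0, 0.0, 1.0]]}
{'clock': 0.15, 'q': [0.034, 0.69, -0.195, 1.566, 0.157, 0.903, -0.215], 'qd': [-0.001, -0.002, -0.001, -0.004, -0.0, -0.001, 0.001], 'joint_torque': [-0.001, -52.786, -1.268, -15.359, -0.052, 0.004, 0.0], 'tool_pos': [0.625, -0.0, 0.263], 'eef_rot': [0.707, 0.707, -0.001, -0.0], 'contact_force': [-0.593, -0.098, -0.15], 'moment': [0.02, -0.016, 0.022], 'opening': 0.997}
```

View pics/scene0.png

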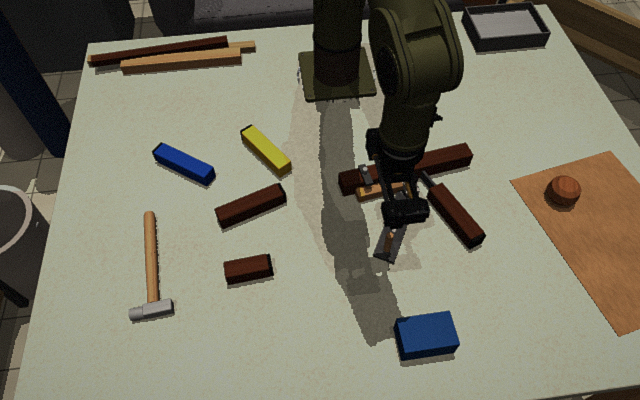

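View pics/side0.png

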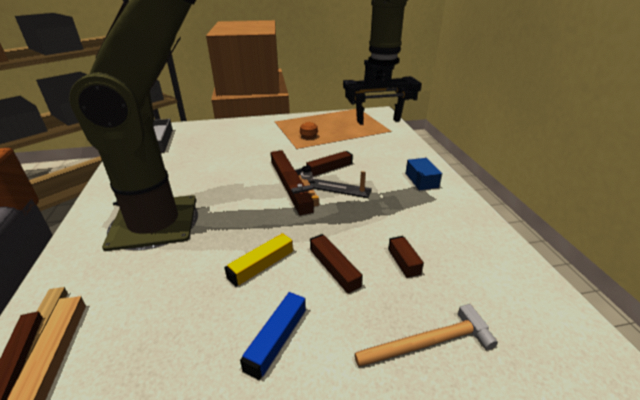

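View pics/wrist0.png

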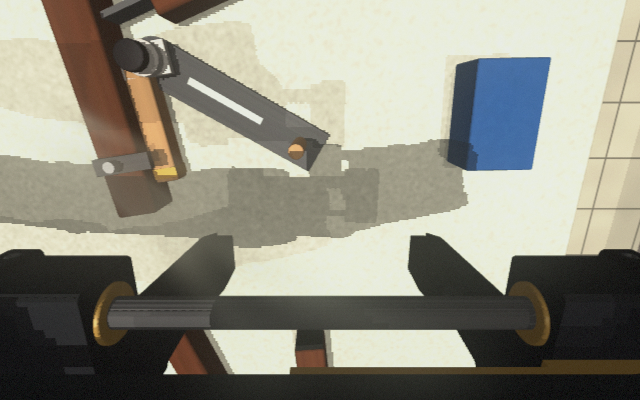

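The scene view shows these candidates for the new leg:
- A long dark leg at (250,205).
- A short dark leg at (248,268).
- The fitted leg at (455,215).
- Blue and yellow look-alikes at (184,163) and (266,149).
- Dark strips at (160,50).

I choose (250,205). In the wrist view the post is at (296,151) and the button at (130,55). Next I measure these.

```bash
python3 - <<'E'
from h import *
p,d,T,k=load('wrist0'); C=cloud('wrist0')
print('post',onz(k,T,296,151,.075),C[151,296],'button',onz(k,T,130,55,.06),C[55,130])
ps,ds,Ts,ks=load('scene0'); S=cloud('scene0')
hsv=cv2.cvtColor(ps,cv2.COLOR_RGB2HSV)
pv,dv,Tv,kv=load('side0'); V=cloud('side0')
for tag,Cl,lo,hi in (('scene',S,None,None),('side',V,None,None)):
    m=(Cl[...,2]>0.015)&(Cl[...,2]<0.06)&(Cl[...,0]>.2)&(Cl[...,0]<1.0)&(abs(Cl[...,1])<.6)
    n,l,st,ce=cv2.connectedComponentsWithStats(m.astype(np.uint8))
    for i in range(1,n):
        if st[i,4]<150: continue
        P=Cl[l==i]; top=P[P[:,2]>np.percentile(P[:,2],95)-.006]
        (c,wh,a)=cv2.minAreaRect(top[:,:2].astype(np.float32)*1000)
        print(tag,ce[i].round(),'n',st[i,4],'c',np.round(c,0),'wh',np.round(wh),'a',round(a,1),'z',np.percentile(P[:,2],[50,95]).round(4))
img=cv2.imread('pics/scene0.png')
a=cv2.resize(img[130:300,190:310],None,fx=4,fy=3.5)[:,:400]
cv2.imwrite('pics/crop1.png',cv2.resize(img[130:300,190:310],None,fx=3,fy=3))
cv2.imwrite('pics/crop2.png',cv2.resize(img[120:280,330:500],None,fx=3,fy=3,interpolation=cv2.INTER_CUBIC))
E
```

```text
post [0.59993148 0.02553257 0.075     ] [0.5999873  0.02564002 0.07570084] button [0.44537376 0.11319151 0.06      ] [0.44502563 0.1132699  0.05937112]
scene [265. 149.] n 1043 c [ 280. -227.] wh [167.  41.] a 33.4 z [0.0392 0.0427]
scene [183. 162.] n 1143 c [ 298. -434.] wh [169.  41.] a 53.2 z [0.0391 0.0432]
scene [449. 189.] n 2701 c [469. 188.] wh [154. 283.] a 78.8 z [0.0394 0.0469]
scene [360. 181.] n 1054 c [411. -10.] wh [89. 64.] a 85.2 z [0.0429 0.0535]
scene [564. 190.] n 793 c [511. 472.] wh [55. 56.] a 86.7 z [0.0482 0.0563]
scene [250. 204.] n 1386 c [ 446. -271.] wh [ 42. 167.] a 20.0 z [0.0388 0.0426]
scene [150. 275.] n 1565 c [ 561. -501.] wh [259.  88.] a 4.3 z [0.0237 0.0277]
scene [247. 267.] n 998 c [ 612. -286.] wh [ 42. 102.] a 4.1 z [0.0388 0.0421]
scene [426. 334.] n 2400 c [809.  56.] wh [ 71. 111.] a 0.8 z [0.054  0.0571]
side [308. 129.] n 223 c [510. 463.] wh [50. 52.] a 42.5 z [0.0405 0.0538]
side [305. 176.] n 1926 c [414. 102.] wh [ 87. 313.] a 7.8 z [0.039  0.0513]
side [424. 172.] n 759 c [809.  55.] wh [ 73. 114.] a 1.7 z [0.0505 0.0541]
side [258. 257.] n 1355 c [ 280. -228.] wh [167.  43.] a 32.9 z [0.0375 0.0398]
side [336. 262.] n 1250 c [ 445. -272.] wh [ 41. 169.] a 19.7 z [0.0376 0.0398]
side [406. 254.] n 761 c [ 612. -287.] wh [ 40. 104.] a 4.2 z [0.0373 0.0396]
side [273. 334.] n 2190 c [ 297. -435.] wh [167.  41.] a 52.8 z [0.038 0.04 ]
side [431. 337.] n 2077 c [ 561. -509.] wh [260.  87.] a 7.5 z [0.0224 0.0251]
```

View pics/crop1.png

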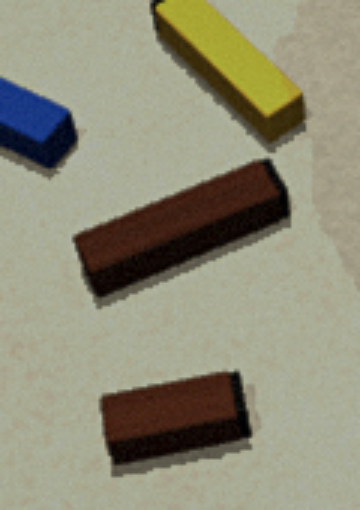

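View pics/crop2.png

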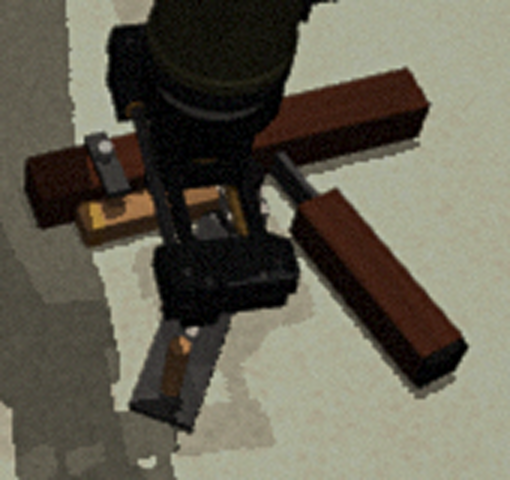

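Crop 1 shows the long dark leg with its foot at the right end. The short leg, the blue one and the yellow one are all clearly different from it, so (250,205) is right. Next I measure the fitted leg.

```bash
python3 - <<'E'
from h import *
for tag,cl in (('scene0',(455,213)),('side0',(330,162))):
    S=cloud(tag)
    p,d,T,k=load(tag)
    m=(S[...,2]>0.030)&(S[...,2]<0.047)&(S[...,0]>.4)&(S[...,1]>.11)
    n,l,st,ce=cv2.connectedComponentsWithStats(m.astype(np.uint8),connectivity=4)
    i=l[cl[1],cl[0]]; print(tag,i,[ (ce[j].round(),st[j,4]) for j in range(1,n) if st[j,4]>50])
    P=S[(l==i)&(m)]; P=P[(P[:,0]>.475)]
    c,wh,a=cv2.minAreaRect((P[:,:2]*1000).astype(np.float32)); print(c,wh,a,np.percentile(P[:,2],[50,95]))
B=np.array([.4454,.1132]); Pst=np.array([.600,.0255]); v=Pst-B; print(np.linalg.norm(v),np.degrees(np.arctan2(v[1],v[0])))
# top-face red mask in scene
p,d,T,k=load('scene0'); h=cv2.cvtColor(p,cv2.COLOR_RGB2HSV)
roi=np.zeros(p.shape[:2],bool); roi[183:250,425:490]=1
V=p.max(2); 
print([tuple(p[213,x]) for x in range(430,490,4)])
m=(p[...,0]>50)&(p[...,0]<120)&(p[...,1]<50)&roi
cs,_=cv2.findContours(m.astype(np.uint8),0,1); c=max(cs,key=cv2.contourArea)[:,0]
X=np.array([onz(k,T,u,v,.04)[:2] for u,v in c]); r_=cv2.minAreaRect((X*1000).astype(np.float32)); print(r_)
E
```

```text
scene0 6 [(array([424., 168.]), np.int32(110)), (array([456., 212.]), np.int32(1211)), (array([561., 194.]), np.int32(240))]
(541.7858276367188, 200.1908721923828) (157.003662109375, 42.83156204223633) 20.840620040893555 [0.03913829 0.04255489]
side0 10 [(array([537.,  79.]), np.int32(806)), (array([322.,  43.]), np.int32(210)), (array([309., 130.]), np.int32(88)), (array([329., 159.]), np.int32(343))]
(542.3505859375, 199.96990966796875) (158.93838500976562, 45.86578369140625) 20.540340423583984 [0.03748905 0.039567  ]
0.1777426510435804 -29.564957947116305
[(np.uint8(156), np.uint8(152), np.uint8(131)), (np.uint8(175), np.uint8(174), np.uint8(150)), (np.uint8(73), np.uint8(69), np.uint8(56)), (np.uint8(7), np.uint8(5), np.uint8(7)), (np.uint8(20), np.uint8(13), np.uint8(10)), (np.uint8(43), np.uint8(19), np.uint8(12)), (np.uint8(68), np.uint8(36), np.uint8(24)), (np.uint8(61), np.uint8(35), np.uint8(17)), (np.uint8(59), np.uint8(27), np.uint8(13)), (np.uint8(59), np.uint8(25), np.uint8(14)), (np.uint8(172), np.uint8(177), np.uint8(155)), (np.uint8(169), np.uint8(169), np.uint8(146)), (np.uint8(171), np.uint8(173), np.uint8(150)), (np.uint8(166), np.uint8(172), np.uint8(148)), (np.uint8(169), np.uint8(168), np.uint8(147))]
((532.8335571289062, 197.15335083007812), (158.3892822265625, 36.465763092041016), 20.829980850219727)
```

```bash
cat >> h.py <<'E'
from scipy.spatial.transform import Rotation as Ro
def goal(pos,yaw):  # tool down, tool y at world yaw(deg)
    c,s=np.cos(np.radians(yaw)),np.sin(np.radians(yaw))
    y=np.array([c,s,0]); z=np.array([0,0,-1.]); x=np.cross(y,z)
    return np.array(pos),np.stack([x,y,z],1)
def rel(pos,yaw,s=None):
    s=s or r.get_state(); R0=Ro.from_quat(s['eef_rot']); p,R=goal(pos,yaw)
    d=R0.inv().apply(p-np.array(s['tool_pos']))/.06
    a=(R0.inv()*Ro.from_matrix(R)).as_rotvec(degrees=True)/6
    return dict(zip(('dx','dy','dz','ax','ay','az'),np.round(np.r_[d,a],3).tolist()))
def yaw():
    s=r.get_state(); R=Ro.from_quat(s['eef_rot']).as_matrix(); return np.degrees(np.arctan2(R[1,1],R[0,1]))
E
python3 - <<'E'
from h import *
print(yaw()); print(rel([.600,.0255,.14],60.4)); print(rel([.600,.0255,.076],60.4))
E
```

```text
0.0022148688272660344
{'dx': 0.426, 'dy': -0.406, 'dz': 2.052, 'ax': -0.013, 'ay': -0.006, 'az': -10.066}
{'dx': 0.426, 'dy': -0.405, 'dz': 3.119, 'ax': -0.013, 'ay': -0.006, 'az': -10.066}
```

Emit:
servo_tool:
  deltas:
    - {"dx":0.07,"dy":-0.07,"dz":0.3,"az":-1.7,"hand":88}
    - {"dx":0.14,"dy":-0.14,"dz":0.6,"az":-3.4,"hand":88}
    - {"dx":0.21,"dy":-0.21,"dz":1.0,"az":-5.1,"hand":70}
    - {"dx":0.28,"dy":-0.28,"dz":1.4,"az":-6.8,"hand":60}
    - {"dx":0.35,"dy":-0.35,"dz":1.7,"az":-8.5,"hand":50}
    - {"dx":0.426,"dy":-0.406,"dz":1.9,"az":-10.07,"hand":50}
    - {"dx":0.426,"dy":-0.406,"dz":2.0,"az":-10.07,"hand":50}

```text
schema error: expected keys dx, dy, dz, ax, ay, az, hand
```

```bash
python3 - <<'E'
from h import *
snap('wrist','wrist1'); s=r.get_state(); print(s['tool_pos'],yaw(),s['q'],s['opening'],s['clock'])
E
```

```text
[ 6.24669633e-01 -6.23563666e-06  2.63227263e-01] 0.0043824457701448554 [ 0.03380906  0.68967347 -0.19457882  1.5658871   0.15729902  0.90250548
 -0.21509205] 1.0010523608919728 0.2
```

View pics/wrist1.png

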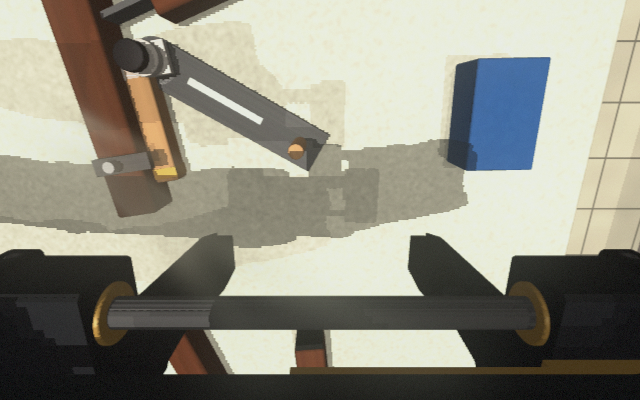

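The call was refused because every row needs all seven keys, and nothing moved. I'll resend it in full.

Emit:
servo_tool:
  deltas:
    - {"dx":0.07,"dy":-0.07,"dz":0.3,"ax":0,"ay":0,"az":-1.7,"hand":88}
    - {"dx":0.14,"dy":-0.14,"dz":0.6,"ax":0,"ay":0,"az":-3.4,"hand":88}
    - {"dx":0.21,"dy":-0.21,"dz":1.0,"ax":0,"ay":0,"az":-5.1,"hand":70}
    - {"dx":0.28,"dy":-0.28,"dz":1.4,"ax":0,"ay":0,"az":-6.8,"hand":60}
    - {"dx":0.35,"dy":-0.35,"dz":1.7,"ax":0,"ay":0,"az":-8.5,"hand":50}
    - {"dx":0.43,"dy":-0.41,"dz":1.9,"ax":0,"ay":0,"az":-10.07,"hand":50}
    - {"dx":0.43,"dy":-0.41,"dz":2.0,"ax":0,"ay":0,"az":-10.07,"hand":50}
    - {"dx":0.43,"dy":-0.41,"dz":2.0,"ax":0,"ay":0,"az":-10.07,"hand":50}

```text
clock: 1.2
tool_pos: [0.6005, 0.0255, 0.1435]
eef_rot: [0.257, 0.966, -0.0, -0.0]
contact_force: [-1.0, -0.4, 0.5]
opening: 0.565
```

```bash
python3 - <<'E'
from h import *
snap('wrist','wrist2'); s=r.get_state(); print(s['tool_pos'],yaw(),s['q'],s['opening'],s['clock'])
E
```

```text
[0.60080856 0.02551893 0.14395113] 60.273990176590786 [ 0.11610201  0.84243519 -0.41966456  1.73179045  0.50777256  0.67679713
  0.47026311] 0.5618449839261218 1.25
```

View pics/wrist2.png

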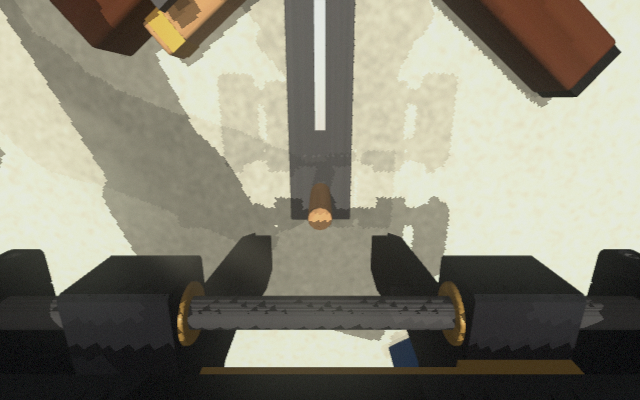

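The blade now runs straight up the wrist image, with the post at (320,218) and centred between the fingers. I'll check its position and work out the arc.

```bash
python3 - <<'E'
from h import *
p,d,T,k=load('wrist2'); C=cloud('wrist2')
P=onz(k,T,320,218,.075); print(P,C[218,320])
# blade direction: midline of blade edges at rows
for row in (40,120,190):
    z=C[row,280:365,2]; print(row,onz(k,T,288.5+0,row,.01),onz(k,T,352,row,.01))
s=r.get_state()
print(rel([P[0],P[1],.074],60.4))
E
```

```text
[0.59844974 0.02548284 0.075     ] [0.59858647 0.02540351 0.07458198]
40 [0.48892732 0.06169927 0.01      ] [0.51176612 0.10168986 0.01      ]
120 [0.53725728 0.03220287 0.01      ] [0.56169033 0.07496555 0.01      ]
190 [0.58540749 0.00281616 0.01      ] [0.61142997 0.04834004 0.01      ]
{'dx': 0.035, 'dy': -0.02, 'dz': 1.166, 'ax': -0.0, 'ay': 0.007, 'az': -0.021}
```

Emit:
servo_tool:
  deltas:
    - {"dx":0.04,"dy":-0.02,"dz":0.4,"ax":0,"ay":0,"az":0,"hand":40}
    - {"dx":0.04,"dy":-0.02,"dz":0.8,"ax":0,"ay":0,"az":0,"hand":34}
    - {"dx":0.04,"dy":-0.02,"dz":1.1,"ax":0,"ay":0,"az":0,"hand":28}
    - {"dx":0.04,"dy":-0.02,"dz":1.16,"ax":0,"ay":0,"az":0,"hand":24}
    - {"dx":0.04,"dy":-0.02,"dz":1.16,"ax":0,"ay":0,"az":0,"hand":24}

```text
clock: 1.88
tool_pos: [0.5981, 0.0261, 0.0745]
eef_rot: [0.255, 0.967, 0.0, 0.0]
contact_force: [1.2, -0.8, -1.0]
opening: 0.271
```

```bash
python3 - <<'E'
from h import *
s=r.get_state(); print(s['tool_pos'],yaw(),s['opening']*88.1,s['contact_force'],s['q'])
H=np.array([.447,.1145]);L=.180
for a in (-20,-10,0,5,10,15,18,20,21,22):
    q=H+L*np.array([np.cos(np.radians(a)),np.sin(np.radians(a))]); print(a,rel([*q,.0745],a+90,s))
E
```

```text
[0.59810688 0.0260503  0.07448484] 60.39958519969163 23.85259345047529 [ 1.23228331 -0.78261885 -1.04373425] [ 0.07746341  0.9405672  -0.35172048  1.76560876  0.5737282   0.53851628
  0.41233726]
-20 {'dx': -0.04, 'dy': 0.538, 'dz': -0.0, 'ax': 0.003, 'ay': 0.006, 'az': -1.6}
-10 {'dx': 0.092, 'dy': 1.044, 'dz': 0.0, 'ax': 0.003, 'ay': 0.006, 'az': -3.267}
0 {'dx': 0.309, 'dy': 1.52, 'dz': 0.0, 'ax': 0.002, 'ay': 0.006, 'az': -4.933}
5 {'dx': 0.449, 'dy': 1.741, 'dz': 0.0, 'ax': 0.002, 'ay': 0.006, 'az': -5.767}
10 {'dx': 0.606, 'dy': 1.95, 'dz': 0.0, 'ax': 0.002, 'ay': 0.006, 'az': -6.6}
15 {'dx': 0.782, 'dy': 2.144, 'dz': 0.0, 'ax': 0.001, 'ay': 0.007, 'az': -7.433}
18 {'dx': 0.895, 'dy': 2.253, 'dz': 0.0, 'ax': 0.001, 'ay': 0.007, 'az': -7.933}
20 {'dx': 0.974, 'dy': 2.322, 'dz': 0.0, 'ax': 0.001, 'ay': 0.007, 'az': -8.267}
21 {'dx': 1.014, 'dy': 2.356, 'dz': 0.0, 'ax': 0.001, 'ay': 0.007, 'az': -8.433}
22 {'dx': 1.055, 'dy': 2.389, 'dz': 0.0, 'ax': 0.001, 'ay': 0.007, 'az': -8.6}
```

Emit:
servo_tool:
  deltas:
    - {"dx":-0.04,"dy":0.27,"dz":0,"ax":0,"ay":0,"az":-0.8,"hand":24}
    - {"dx":-0.04,"dy":0.54,"dz":0,"ax":0,"ay":0,"az":-1.6,"hand":24}
    - {"dx":0.02,"dy":0.79,"dz":0,"ax":0,"ay":0,"az":-2.43,"hand":24}
    - {"dx":0.09,"dy":1.04,"dz":0,"ax":0,"ay":0,"az":-3.27,"hand":24}
    - {"dx":0.19,"dy":1.28,"dz":0,"ax":0,"ay":0,"az":-4.1,"hand":24}
    - {"dx":0.31,"dy":1.52,"dz":0,"ax":0,"ay":0,"az":-4.93,"hand":24}
    - {"dx":0.45,"dy":1.74,"dz":0,"ax":0,"ay":0,"az":-5.77,"hand":24}
    - {"dx":0.61,"dy":1.95,"dz":0,"ax":0,"ay":0,"az":-6.6,"hand":24}
    - {"dx":0.78,"dy":2.14,"dz":0,"ax":0,"ay":0,"az":-7.43,"hand":24}
    - {"dx":0.9,"dy":2.25,"dz":0,"ax":0,"ay":0,"az":-7.93,"hand":24}

```text
clock: 3.12
tool_pos: [0.6176, 0.1691, 0.0746]
eef_rot: [-0.157, 0.988, -0.001, 0.0]
contact_force: [-0.9, -3.7, -0.0]
opening: 0.27
```

```bash
python3 - <<'E'
from h import *
snap('wrist','wrist3');s=r.get_state(); print(s['tool_pos'],yaw(),s['opening']*88.1,s['contact_force'],s['q'])
H=np.array([.447,.1145]);L=.180
for a in (18,19,20,21,22,23,24):
    q=H+L*np.array([np.cos(np.radians(a)),np.sin(np.radians(a))]); print(a,rel([*q,.0745],a+90,s))
E
```

```text
[0.61702079 0.17105097 0.07468269] 108.23493439340326 23.847562247259393 [-0.95915841 -1.86685094 -1.59712744] [-0.04370313  1.01501317 -0.56935876  1.62442476  0.75343744  0.73357386
  0.91121986]
18 {'dx': -0.014, 'dy': -0.021, 'dz': 0.003, 'ax': -0.001, 'ay': 0.002, 'az': 0.039}
19 {'dx': -0.013, 'dy': 0.032, 'dz': 0.003, 'ax': -0.001, 'ay': 0.002, 'az': -0.128}
20 {'dx': -0.012, 'dy': 0.084, 'dz': 0.003, 'ax': -0.001, 'ay': 0.002, 'az': -0.294}
21 {'dx': -0.01, 'dy': 0.136, 'dz': 0.003, 'ax': -0.001, 'ay': 0.002, 'az': -0.461}
22 {'dx': -0.007, 'dy': 0.189, 'dz': 0.003, 'ax': -0.001, 'ay': 0.002, 'az': -0.628}
23 {'dx': -0.003, 'dy': 0.241, 'dz': 0.003, 'ax': -0.001, 'ay': 0.002, 'az': -0.794}
24 {'dx': 0.001, 'dy': 0.293, 'dz': 0.003, 'ax': -0.001, 'ay': 0.002, 'az': -0.961}
```

View pics/wrist3.png

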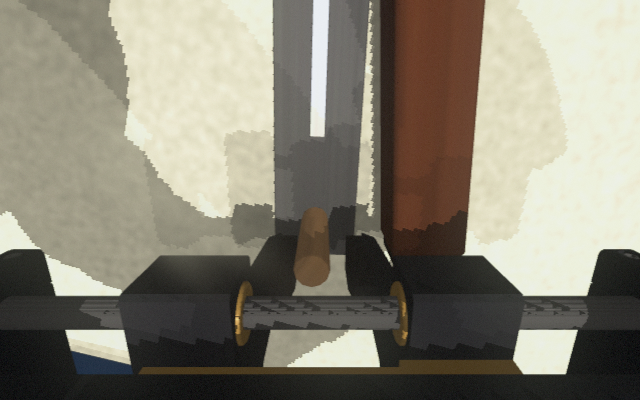

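The blade is near the leg but a gap is still visible at (372,120). I'll push on slowly and watch the force.

Emit:
servo_tool:
  deltas:
    - {"dx":-0.01,"dy":0.05,"dz":0,"ax":0,"ay":0,"az":-0.2,"hand":24}
    - {"dx":-0.01,"dy":0.1,"dz":0,"ax":0,"ay":0,"az":-0.4,"hand":24}
    - {"dx":-0.01,"dy":0.15,"dz":0,"ax":0,"ay":0,"az":-0.4,"hand":24}
    - {"dx":-0.01,"dy":0.18,"dz":0,"ax":0,"ay":0,"az":-0.4,"hand":24}
    - {"dx":-0.01,"dy":0.18,"dz":0,"ax":0,"ay":0,"az":-0.4,"hand":24}

```text
clock: 3.8
tool_pos: [0.6147, 0.1809, 0.0743]
eef_rot: [-0.177, 0.984, 0.0, 0.0]
contact_force: [-0.0, -2.4, 0.2]
opening: 0.269
```

```bash
python3 - <<'E'
from h import *
snap('wrist','wrist4');s=r.get_state(); print(s['tool_pos'],yaw(),s['opening']*88.1,s['contact_force'])
E
```

```text
[0.61477091 0.18092886 0.07424436] 110.40794603513967 23.887950948668454 [-0.11026917 -2.53839005  1.00786583]
```

View pics/wrist4.png

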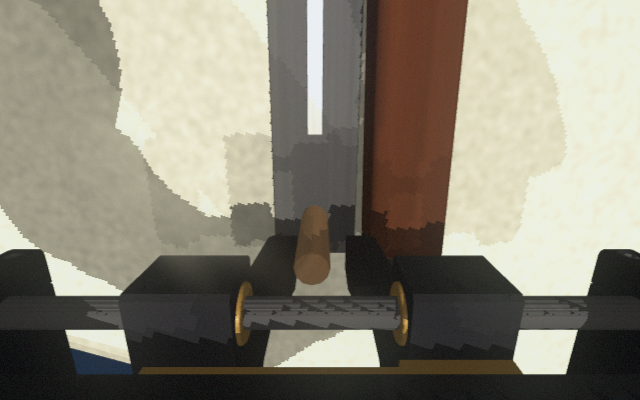

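Emit:
servo_tool:
  deltas:
    - {"dx":0,"dy":0.03,"dz":0,"ax":0,"ay":0,"az":0,"hand":24}
    - {"dx":0,"dy":0.05,"dz":0,"ax":0,"ay":0,"az":0,"hand":24}
    - {"dx":0,"dy":0.06,"dz":0,"ax":0,"ay":0,"az":0,"hand":24}
    - {"dx":0,"dy":0.06,"dz":0,"ax":0,"ay":0,"az":0,"hand":24}

```text
clock: 4.35
tool_pos: [0.6137, 0.1841, 0.0742]
eef_rot: [-0.177, 0.984, 0.0, 0.0]
contact_force: [1.3, -3.2, 0.3]
opening: 0.274
```

Emit:
servo_tool:
  deltas:
    - {"dx":0,"dy":0.03,"dz":0,"ax":0,"ay":0,"az":0,"hand":24}
    - {"dx":0,"dy":0.05,"dz":0,"ax":0,"ay":0,"az":0,"hand":24}
    - {"dx":0,"dy":0.05,"dz":0,"ax":0,"ay":0,"az":0,"hand":24}

```text
clock: 4.72
tool_pos: [0.613, 0.186, 0.0742]
eef_rot: [-0.177, 0.984, -0.001, 0.001]
contact_force: [1.9, -3.8, 1.6]
opening: 0.274
```

```bash
python3 - <<'E'
from h import *
m,p,d=snap('wrist','wrist5');s=r.get_state(); print(s['tool_pos'],yaw(),s['opening']*88.1,s['contact_force'])
cv2.imwrite('pics/c5.png',cv2.resize(p[0:260,230:450,::-1],None,fx=2.3,fy=2.3,interpolation=cv2.INTER_CUBIC))
E
```

```text
[0.61299843 0.18602752 0.07419772] 110.37149277730043 23.760461451562172 [ 3.44339877 -4.30631781  0.77826524]
```

View pics/c5.png

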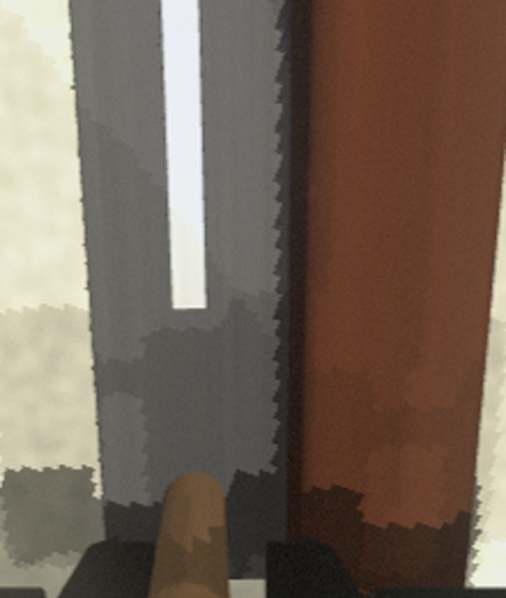

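The gap now looks closed. A further 3 mm push should make the force climb if the leg is stopping the blade.

Emit:
servo_tool:
  deltas:
    - {"dx":0,"dy":0.03,"dz":0,"ax":0,"ay":0,"az":0,"hand":24}
    - {"dx":0,"dy":0.05,"dz":0,"ax":0,"ay":0,"az":0,"hand":24}
    - {"dx":0,"dy":0.05,"dz":0,"ax":0,"ay":0,"az":0,"hand":24}

```text
clock: 5.15
tool_pos: [0.6129, 0.1862, 0.0741]
eef_rot: [-0.176, 0.984, -0.003, 0.001]
contact_force: [4.8, -8.0, 1.4]
opening: 0.27
```

The tool stalled with the force rising to about 9 N, so the blade is against the leg. I'll centre on the post, rise and take a look.

Emit:
servo_tool:
  deltas:
    - {"dx":0,"dy":-0.06,"dz":0,"ax":0,"ay":0,"az":0,"hand":26}
    - {"dx":0,"dy":-0.11,"dz":0,"ax":0,"ay":0,"az":0,"hand":32}
    - {"dx":0,"dy":-0.11,"dz":0,"ax":0,"ay":0,"az":0,"hand":32}
    - {"dx":0,"dy":-0.11,"dz":-0.3,"ax":0,"ay":0,"az":0,"hand":32}
    - {"dx":0.2,"dy":-0.11,"dz":-0.9,"ax":0,"ay":0,"az":0,"hand":20}
    - {"dx":0.8,"dy":-0.11,"dz":-1.6,"ax":0,"ay":0,"az":0,"hand":10}
    - {"dx":1.4,"dy":-0.11,"dz":-1.8,"ax":0,"ay":0,"az":0,"hand":0}
    - {"dx":1.4,"dy":-0.11,"dz":-1.8,"ax":0,"ay":0,"az":0,"hand":0}
    - {"dx":1.4,"dy":-0.11,"dz":-1.8,"ax":0,"ay":0,"az":0,"hand":0}

```text
clock: 6.28
tool_pos: [0.5357, 0.1546, 0.1829]
eef_rot: [-0.177, 0.984, 0.0, 0.001]
contact_force: [0.5, 1.0, 0.4]
opening: 0.004
```

```bash
python3 - <<'E'
from h import *
m,p,d=snap('wrist','wrist6');s=r.get_state(); print(s['tool_pos'],yaw(),s['opening']*88.1,s['contact_force'])
E
```

```text
[0.53578619 0.15466287 0.18247613] 110.39164580498549 0.4888673835437334 [-0.46740098  0.55260998 -0.33642987]
```

View pics/wrist6.png

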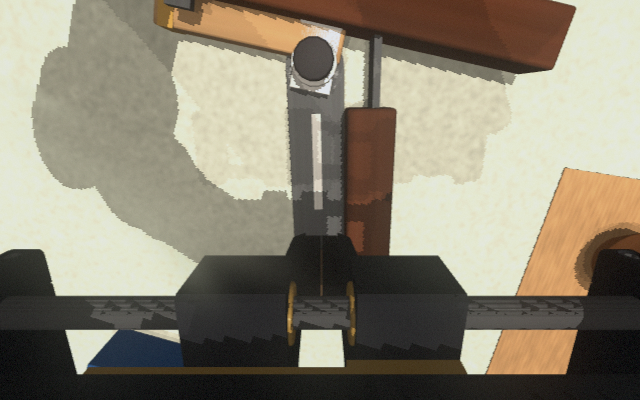

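```bash
python3 - <<'E'
from h import *
p,d,T,k=load('wrist6'); C=cloud('wrist6')
roi=np.zeros((400,640),bool); roi[25:100,280:350]=1
m=roi&(abs(C[...,2]-.06)<.006)
n,l,st,ce=cv2.connectedComponentsWithStats(m.astype(np.uint8)); i=l[59,314]; print(st[i],ce[i],C[l==i].mean(0),np.ptp(C[l==i][:,:2],axis=0),np.median(C[l==i][:,2]))
B=onz(k,T,*ce[i],.06); print('btn',B)
# fitted leg top edges & blade edges
for row in (120,160,200,225):
    z=C[row,:,2]; x=np.arange(640); L=x[(z>.034)&(z<.046)&(x>335)&(x<410)]; b=x[(z>.005)&(z<.015)&(x>280)&(x<350)]
    print(row,'leg',onz(k,T,L.min(),row,.04)[:2],onz(k,T,L.max()+1,row,.04)[:2],'blade',onz(k,T,b.min(),row,.01)[:2],b.max())
print(rel([*B[:2],.12],yaw()))
E
```

```text
[ 293   36   42   45 1459] [313.46949966  58.        ] [0.44249369 0.11404093 0.05949635] [0.02931694 0.0294757 ] 0.05951316998787404
btn [0.44247754 0.11404434 0.06      ]
120 leg [0.47416428 0.1547005 ] [0.46041416 0.19164092] blade [0.49347876 0.10818808] 345
160 leg [0.50466338 0.16600914] [0.49071022 0.2035149 ] blade [0.5271424  0.12158913] 344
200 leg [0.53716432 0.17898258] [0.52329446 0.21628569] blade [0.56334864 0.13600236] 344
225 leg [0.55906275 0.18677021] [0.54517113 0.22414601] blade [0.5874857  0.14534567] 344
{'dx': 1.695, 'dy': -0.093, 'dz': 1.039, 'ax': 0.005, 'ay': 0.015, 'az': -0.0}
```

Emit:
servo_tool:
  deltas:
    - {"dx":0.6,"dy":-0.03,"dz":0.1,"ax":0,"ay":0,"az":0,"hand":0}
    - {"dx":1.2,"dy":-0.06,"dz":0.5,"ax":0,"ay":0,"az":0,"hand":0}
    - {"dx":1.7,"dy":-0.09,"dz":1.0,"ax":0,"ay":0,"az":0,"hand":0}
    - {"dx":1.7,"dy":-0.09,"dz":1.4,"ax":0,"ay":0,"az":0,"hand":0}
    - {"dx":1.7,"dy":-0.09,"dz":1.55,"ax":0,"ay":0,"az":0,"hand":0}
    - {"dx":1.7,"dy":-0.09,"dz":1.65,"ax":0,"ay":0,"az":0,"hand":0}
    - {"dx":1.7,"dy":-0.09,"dz":1.75,"ax":0,"ay":0,"az":0,"hand":0}
    - {"dx":1.7,"dy":-0.09,"dz":1.8,"ax":0,"ay":0,"az":0,"hand":0}
    - {"dx":1.7,"dy":-0.09,"dz":1.82,"ax":0,"ay":0,"az":0,"hand":0}

```text
clock: 7.45
tool_pos: [0.4419, 0.1142, 0.0751]
eef_rot: [-0.177, 0.984, 0.0, 0.002]
contact_force: [-4.7, -0.2, 39.3]
opening: 0.005
```

The force jumped to 39 N with the tip at z 0.050, so the button has bottomed out. I'll lift off and check.

Emit:
servo_tool:
  deltas:
    - {"dx":0,"dy":0,"dz":-0.2,"ax":0,"ay":0,"az":0,"hand":0}
    - {"dx":-0.4,"dy":0.05,"dz":-1.0,"ax":0,"ay":0,"az":0,"hand":0}
    - {"dx":-1.2,"dy":0.08,"dz":-1.7,"ax":0,"ay":0,"az":0,"hand":0}
    - {"dx":-1.7,"dy":0.09,"dz":-2.2,"ax":0,"ay":0,"az":0,"hand":0}
    - {"dx":-1.7,"dy":0.09,"dz":-2.2,"ax":0,"ay":0,"az":0,"hand":0}

```text
clock: 8.07
tool_pos: [0.5382, 0.1553, 0.2073]
eef_rot: [-0.176, 0.984, 0.001, 0.004]
contact_force: [-0.8, -0.3, -0.2]
opening: 0.003
```

```bash
python3 - <<'E'
from h import *
m,p,d=snap('wrist','wrist7');s=r.get_state(); print(s['tool_pos'],yaw(),s['opening']*88.1,s['contact_force'],s['q'])
p,d,T,k=load('wrist7'); C=cloud('wrist7')
print(C[95:100,:][:, :][0,0])
for row in range(40,130,6): print(row,np.round(C[row,314],3))
E
```

```text
[0.53562055 0.15381054 0.20540038] 110.30944379282948 0.5704335144929198 [-1.23372947 -0.2514979  -0.64835056] [ 0.04178517  0.75930429 -0.70014978  1.81775505  0.65923563  0.81088022
  0.92914061]
[ 0.57558661 -0.16609474 -0.00147847]
40 [0.43  0.109 0.049]
46 [0.434 0.111 0.051]
52 [0.438 0.112 0.049]
58 [0.442 0.114 0.049]
64 [0.446 0.115 0.05 ]
70 [0.451 0.117 0.049]
76 [0.455 0.118 0.05 ]
82 [0.459 0.12  0.038]
88 [0.463 0.121 0.009]
94 [0.468 0.122 0.009]
100 [0.473 0.124 0.009]
106 [0.478 0.126 0.01 ]
112 [0.484 0.128 0.01 ]
118 [0.489 0.13  0.011]
124 [0.494 0.132 0.011]
```

View pics/wrist7.png

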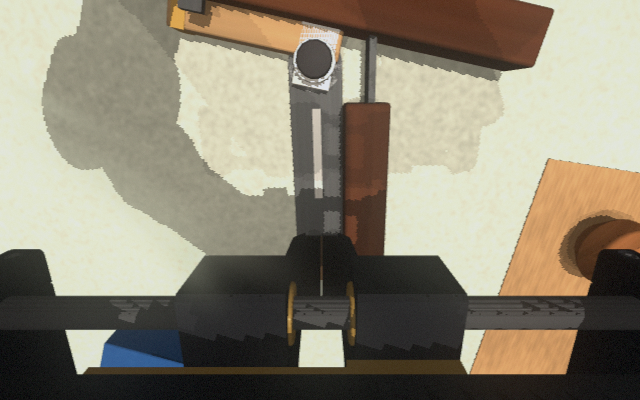

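The button top now reads 0.0495, so it is 10 mm down, and the blade still lies along the fitted leg. Next is the leg.

```bash
python3 - <<'E'
from h import *
print(rel([.4455,-.2715,.18],20))
E
```

```text
{'dx': 3.87, 'dy': -6.126, 'dz': 0.417, 'ax': 0.013, 'ay': 0.016, 'az': 15.052}
```

Emit:
servo_tool:
  deltas:
    - {"dx":0.3,"dy":-0.5,"dz":-0.2,"ax":0,"ay":0,"az":1.5,"hand":0}
    - {"dx":0.75,"dy":-1.2,"dz":-0.3,"ax":0,"ay":0,"az":3.0,"hand":20}
    - {"dx":1.2,"dy":-1.9,"dz":-0.3,"ax":0,"ay":0,"az":4.6,"hand":40}
    - {"dx":1.65,"dy":-2.6,"dz":-0.2,"ax":0,"ay":0,"az":6.2,"hand":60}
    - {"dx":2.1,"dy":-3.3,"dz":-0.1,"ax":0,"ay":0,"az":7.8,"hand":80}
    - {"dx":2.55,"dy":-4.0,"dz":0,"ax":0,"ay":0,"az":9.4,"hand":80}
    - {"dx":3.0,"dy":-4.7,"dz":0.1,"ax":0,"ay":0,"az":11.0,"hand":80}
    - {"dx":3.45,"dy":-5.4,"dz":0.2,"ax":0,"ay":0,"az":12.6,"hand":80}
    - {"dx":3.87,"dy":-6.1,"dz":0.3,"ax":0,"ay":0,"az":14.2,"hand":80}
    - {"dx":3.87,"dy":-6.13,"dz":0.4,"ax":0,"ay":0,"az":15.05,"hand":80}

```text
clock: 9.38
tool_pos: [0.4409, -0.2759, 0.1792]
eef_rot: [0.578, 0.816, -0.002, -0.002]
contact_force: [-0.2, 1.6, -0.5]
opening: 0.91
```

Emit:
servo_tool:
  deltas:
    - {"dx":0,"dy":0,"dz":0,"ax":0,"ay":0,"az":0,"hand":80}
    - {"dx":0,"dy":0,"dz":0,"ax":0,"ay":0,"az":0,"hand":80}

```text
clock: 9.62
tool_pos: [0.4447, -0.2704, 0.1805]
eef_rot: [0.572, 0.821, -0.0, -0.001]
contact_force: [0.4, -0.5, -0.1]
opening: 0.909
```

```bash
python3 - <<'E'
from h import *
m,p,d=snap('wrist','wrist8');snap('side','side8');s=r.get_state(); print(s['tool_pos'],yaw(),s['opening']*88.1,s['contact_force'],s['q'],s['clock'])
E
```

```text
[ 0.44532193 -0.27063025  0.18090087] 20.250399002698956 79.73989027666784 [ 0.68426517  0.66503481 -0.58893591] [ 0.64531777  0.69180961 -0.30581445  1.95296302  0.37416138  0.55216953
  0.43750245] 9.725
```

View pics/wrist8.png

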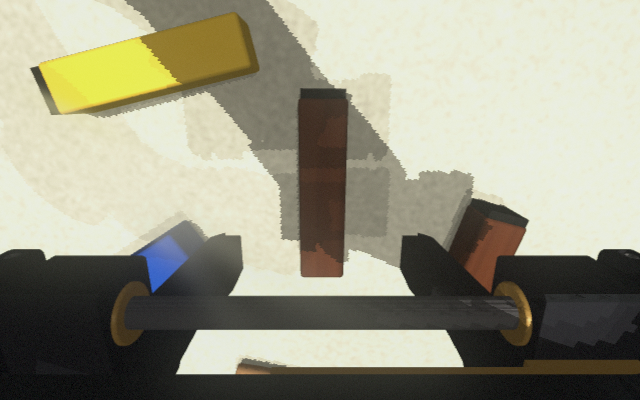

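View pics/side8.png

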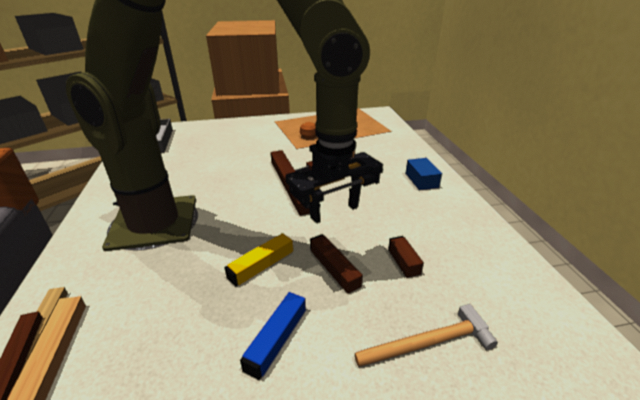

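The long dark leg stands upright in the wrist view, from rows 89 to 277 at columns 298 to 347. The yellow and blue look-alikes and the short leg (490,235) are off to the sides.

```bash
python3 - <<'E'
from h import *
p,d,T,k=load('wrist8'); C=cloud('wrist8')
m=(C[...,2]>.034)&(C[...,2]<.046); m[:,:285]=0;m[:,365:]=0; m[:80]=0; m[285:]=0
n,l,st,ce=cv2.connectedComponentsWithStats(m.astype(np.uint8)); i=l[180,320]; print(st[i])
v,u=np.where(l==i); X=np.array([onz(k,T,a,b,.04)[:2] for a,b in zip(u,v)])
c,wh,a=cv2.minAreaRect((X*1000).astype(np.float32)); print(c,wh,a)
print(rel([c[0]/1000,c[1]/1000,.044],a if a<45 else a-90))
E
```

```text
[ 298   88   51  189 8738]
(445.595947265625, -270.20953369140625) (39.4835319519043, 164.44480895996094) 19.977203369140625
{'dx': 0.003, 'dy': 0.007, 'dz': 2.282, 'ax': -0.002, 'ay': -0.007, 'az': 0.046}
```

Emit:
servo_tool:
  deltas:
    - {"dx":0,"dy":0,"dz":0.7,"ax":0,"ay":0,"az":0.05,"hand":80}
    - {"dx":0,"dy":0.01,"dz":1.4,"ax":0,"ay":0,"az":0.05,"hand":75}
    - {"dx":0,"dy":0.01,"dz":2.0,"ax":0,"ay":0,"az":0.05,"hand":70}
    - {"dx":0,"dy":0.01,"dz":2.25,"ax":0,"ay":0,"az":0.05,"hand":65}
    - {"dx":0,"dy":0.01,"dz":2.27,"ax":0,"ay":0,"az":0.05,"hand":50}
    - {"dx":0,"dy":0.01,"dz":2.27,"ax":0,"ay":0,"az":0.05,"hand":30}
    - {"dx":0,"dy":0.01,"dz":2.27,"ax":0,"ay":0,"az":0.05,"hand":30}
    - {"dx":0,"dy":0.01,"dz":2.27,"ax":0,"ay":0,"az":0.05,"hand":30}
    - {"dx":0,"dy":0.01,"dz":2.27,"ax":0,"ay":0,"az":0.05,"hand":30}
  newtons: 30

```text
clock: 10.85
tool_pos: [0.4466, -0.2719, 0.0459]
eef_rot: [0.575, 0.818, 0.0, 0.001]
contact_force: [-1.3, -0.5, 6.0]
opening: 0.452
```

```bash
python3 - <<'E'
from h import *
s=r.get_state(); print(s['tool_pos'],yaw(),s['opening']*88.1,s['contact_force'],s['clock'])
H=np.array([.4425,.1140]); a=np.radians(21.1); u=np.array([np.cos(a),np.sin(a)]); n=np.array([-u[1],u[0]])
P=H+.115*u-(.025+.004+.020)*n; print(P)
print(rel([s['tool_pos'][0],s['tool_pos'][1],.14],yaw()))
print(rel([*(P-.05*n),.14],111.1))
E
```

```text
[ 0.44655423 -0.27187304  0.04591004] 19.7881277063343 39.85184436096376 [-1.30002494 -0.45701709  6.04276671] 10.85
[0.5674295  0.10968491]
{'dx': -0.002, 'dy': 0.002, 'dz': -1.568, 'ax': 0.013, 'ay': 0.015, 'az': -0.0}
{'dx': 4.466, 'dy': 4.07, 'dz': -1.57, 'ax': -0.002, 'ay': 0.022, 'az': -15.219}
```

Gripped at 39.9 mm opening. I'll lift and carry it.

Emit:
servo_tool:
  deltas:
    - {"dx":0,"dy":0,"dz":-0.4,"ax":0,"ay":0,"az":0,"hand":30}
    - {"dx":0,"dy":0,"dz":-0.9,"ax":0,"ay":0,"az":0,"hand":30}
    - {"dx":0.2,"dy":0.2,"dz":-1.4,"ax":0,"ay":0,"az":-0.8,"hand":30}
    - {"dx":0.6,"dy":0.6,"dz":-1.6,"ax":0,"ay":0,"az":-2.2,"hand":30}
    - {"dx":1.1,"dy":1.0,"dz":-1.6,"ax":0,"ay":0,"az":-3.8,"hand":30}
    - {"dx":1.6,"dy":1.5,"dz":-1.6,"ax":0,"ay":0,"az":-5.4,"hand":30}
    - {"dx":2.1,"dy":1.95,"dz":-1.6,"ax":0,"ay":0,"az":-7.0,"hand":30}
    - {"dx":2.6,"dy":2.4,"dz":-1.6,"ax":0,"ay":0,"az":-8.6,"hand":30}
    - {"dx":3.1,"dy":2.85,"dz":-1.6,"ax":0,"ay":0,"az":-10.2,"hand":30}
    - {"dx":3.5,"dy":3.2,"dz":-1.6,"ax":0,"ay":0,"az":-11.8,"hand":30}

```text
clock: 12.1
tool_pos: [0.5559, -0.0072, 0.141]
eef_rot: [-0.008, 1.0, 0.0, 0.0]
contact_force: [-0.1, -0.0, -2.8]
opening: 0.446
```

```bash
python3 - <<'E'
from h import *
s=r.get_state(); print(s['tool_pos'],yaw(),s['opening']*88.1,s['contact_force'],s['clock'],s['q'])
H=np.array([.4425,.1140]); a=np.radians(21.1); u=np.array([np.cos(a),np.sin(a)]); n=np.array([-u[1],u[0]])
P=H+.115*u-(.025+.004+.020)*n
print(rel([*(P-.03*n),.13],111.1))
E
```

```text
[ 0.5558544  -0.00720642  0.14101173] 90.97054694438091 39.285883275742606 [-0.14306815 -0.0328285  -2.8374133 ] 12.1 [ 0.25371295  0.82963919 -0.55705481  1.86867122  0.70168672  0.64842966
  0.85077557]
{'dx': -0.398, 'dy': 1.475, 'dz': 0.184, 'ax': 0.001, 'ay': 0.005, 'az': -3.355}
```

Emit:
servo_tool:
  deltas:
    - {"dx":-0.1,"dy":0.4,"dz":0,"ax":0,"ay":0,"az":-1.0,"hand":30}
    - {"dx":-0.2,"dy":0.8,"dz":0.1,"ax":0,"ay":0,"az":-2.0,"hand":30}
    - {"dx":-0.3,"dy":1.2,"dz":0.18,"ax":0,"ay":0,"az":-3.0,"hand":30}
    - {"dx":-0.4,"dy":1.47,"dz":0.18,"ax":0,"ay":0,"az":-3.35,"hand":30}
    - {"dx":-0.4,"dy":1.47,"dz":0.18,"ax":0,"ay":0,"az":-3.35,"hand":30}
    - {"dx":-0.4,"dy":1.47,"dz":0.18,"ax":0,"ay":0,"az":-3.35,"hand":30}

```text
clock: 12.85
tool_pos: [0.5784, 0.078, 0.1299]
eef_rot: [-0.179, 0.984, -0.001, -0.0]
contact_force: [0.0, -0.5, -2.3]
opening: 0.449
```

```bash
python3 - <<'E'
from h import *
m,p,d=snap('wrist','wrist9');snap('scene','scene9');s=r.get_state(); print(s['tool_pos'],yaw(),s['opening']*88.1,s['contact_force'],s['clock'])
E
```

```text
[0.57845669 0.07792515 0.12995834] 110.57146331030928 39.661047662381385 [ 1.06922618 -0.6471608  -1.50416058] 12.95
```

View pics/wrist9.png

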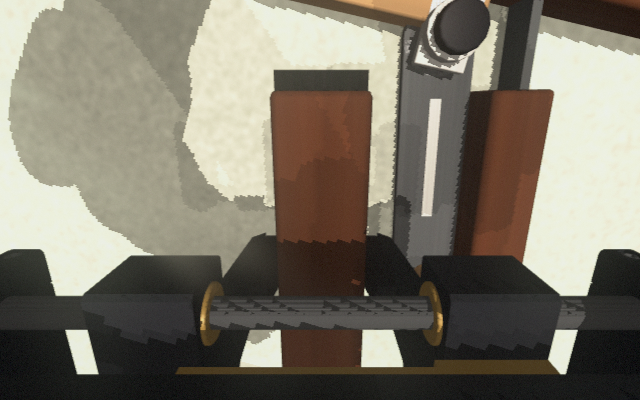

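View pics/scene9.png

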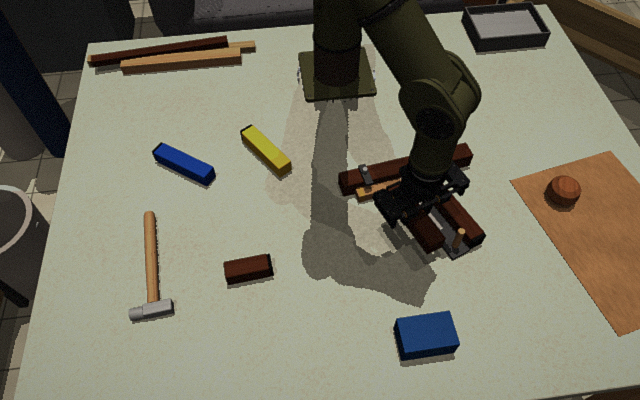

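```bash
python3 - <<'E'
from h import *
p,d,T,k=load('wrist9'); C=cloud('wrist9')
S=np.array([.57845669,.07792515]); zt=.124
print('topz',np.median(C[130:180,290:350,2]))
E=[]
for row in (110,140,170,200):
    z=C[row,:,2]; x=np.arange(640); L=x[(z>.11)&(z<.135)&(x>255)&(x<390)]
    a,b=onz(k,T,L.min(),row,zt)[:2],onz(k,T,L.max()+1,row,zt)[:2]; E.append((a,b)); print(row,L.min(),L.max(),a,b,np.linalg.norm(a-b))
E=np.array(E)
def ang(X):
    f=np.polyfit(X[:,0],X[:,1],1); return np.degrees(np.arctan(f[0]))
print('held',ang(E[:,0]),ang(E[:,1]))
end=onz(k,T,320,71,zt)[:2]; print('end',end,'dist tcp',np.linalg.norm(end-S))
B=[];F=[]
for row in range(60,240,12):
    z=C[row,:,2]; x=np.arange(640); b=x[(z>.005)&(z<.016)&(x>375)&(x<470)]; f=x[(z>.034)&(z<.046)&(x>440)&(x<570)]
    if len(b)>10: B.append(onz(k,T,b.min(),row,.01)[:2])
    if len(f)>30 and row>95: F.append(np.r_[onz(k,T,f.min(),row,.04)[:2],onz(k,T,f.max()+1,row,.04)[:2]])
B=np.array(B);F=np.array(F); print('blade',ang(B),np.round(B[[0,-1]],4)); print('fit',ang(F[:,:2]),ang(F[:,2:]),np.round(F[[0,-1]],4))
f=onz(k,T,512,91,.04)[:2]; print('fitted near end',f)
m=(abs(C[...,2]-.05)<.005);m[:,:420]=0;m[:,500:]=0;m[70:]=0
n,l,st,ce=cv2.connectedComponentsWithStats(m.astype(np.uint8)); i=l[25,460]; print('btn',onz(k,T,*ce[i],.05),st[i])
E
```

```text
topz 0.12373915235606292
110 271 372 [0.51983486 0.03517002] [0.50609349 0.07174979] 0.03907563259880232
140 272 370 [0.5305576  0.03907509] [0.51686509 0.07552005] 0.038932253032839995
170 274 369 [0.54172249 0.04357115] [0.52808155 0.07987385] 0.03878094285152642
200 275 368 [0.55365885 0.04793024] [0.53992627 0.08447151] 0.0390365001530076
held 20.79428779645604 20.676442400933823
end [0.50014096 0.04783963] dist tcp 0.08389571938322535
blade 21.76613848403626 [[0.4648 0.0953]
 [0.5821 0.1421]]
fit 21.271128851662173 21.374951497293825 [[0.4705 0.1494 0.4559 0.1882]
 [0.5538 0.182  0.5391 0.2211]]
fitted near end [0.46258486 0.16197149]
btn [0.44353344 0.11288871 0.05      ] [ 436    0   55   54 2345]
```

```bash
python3 - <<'E'
from h import *
n=np.array([-.3681,.9298]); Q=np.array([.5705,.1126])
print(rel([*(Q-.008*n),.13],111.3));print(rel([*(Q-.008*n),.052],111.3))
E
```

```text
{'dx': -0.081, 'dy': 0.454, 'dz': -0.001, 'ax': -0.013, 'ay': -0.007, 'az': -0.121}
{'dx': -0.082, 'dy': 0.456, 'dz': 1.299, 'ax': -0.013, 'ay': -0.007, 'az': -0.121}
```

Emit:
servo_tool:
  deltas:
    - {"dx":-0.04,"dy":0.25,"dz":0,"ax":0,"ay":0,"az":-0.12,"hand":30}
    - {"dx":-0.08,"dy":0.45,"dz":0.2,"ax":0,"ay":0,"az":-0.12,"hand":30}
    - {"dx":-0.08,"dy":0.45,"dz":0.6,"ax":0,"ay":0,"az":-0.12,"hand":30}
    - {"dx":-0.08,"dy":0.45,"dz":1.0,"ax":0,"ay":0,"az":-0.12,"hand":30}
    - {"dx":-0.08,"dy":0.45,"dz":1.2,"ax":0,"ay":0,"az":-0.12,"hand":30}
    - {"dx":-0.08,"dy":0.45,"dz":1.28,"ax":0,"ay":0,"az":-0.12,"hand":30}
    - {"dx":-0.08,"dy":0.45,"dz":1.28,"ax":0,"ay":0,"az":-0.12,"hand":30}
    - {"dx":-0.08,"dy":0.45,"dz":1.28,"ax":0,"ay":0,"az":-0.12,"hand":30}

```text
clock: 13.95
tool_pos: [0.574, 0.1068, 0.0538]
eef_rot: [-0.186, 0.983, 0.0, 0.001]
contact_force: [0.5, -0.1, -2.2]
opening: 0.452
```

```bash
cat > m.py <<'E'
from h import *
def ang(X):
    f=np.polyfit(X[:,0],X[:,1],1); return np.degrees(np.arctan(f[0]))
def meas(tag,zt):
    p,d,T,k=load(tag); C=cloud(tag); x=np.arange(640); E=[];B=[];F=[]
    for row in range(20,245,10):
        z=C[row,:,2]; L=x[(abs(z-zt)<.007)&(x>220)&(x<385)]; b=x[(z>.005)&(z<.016)&(x>330)&(x<520)]
        if len(L)>60: E.append(np.r_[onz(k,T,L.min(),row,zt)[:2],onz(k,T,L.max()+1,row,zt)[:2],row])
        if len(b)>10: B.append(np.r_[onz(k,T,b.min(),row,.01)[:2],onz(k,T,b.max()+1,row,.01)[:2],row])
    return np.array(E),np.array(B)
E
python3 - <<'E'
from m import *
m,p,d=snap('wrist','wrist10');s=r.get_state(); print(s['tool_pos'],yaw(),s['opening']*88.1,s['contact_force'],s['clock'])
E,B=meas('wrist10',s['tool_pos'][2]-.006)
print(np.round(E[::3],4));print(np.round(B[::3],4));print(ang(E[:,:2]),ang(E[:,2:4]),ang(B[:,:2]))
E
```

```text
[0.57405071 0.10673692 0.05385389] 111.40799314168704 39.398798442815405 [-0.17612228 -0.84302689 -1.80134358] 14.0
[[5.021e-01 5.960e-02 4.893e-01 9.230e-02 7.000e+01]
 [5.127e-01 6.160e-02 4.985e-01 9.800e-02 1.000e+02]
 [5.231e-01 6.600e-02 5.089e-01 1.022e-01 1.300e+02]
 [5.341e-01 7.020e-02 5.198e-01 1.067e-01 1.600e+02]
 [5.458e-01 7.460e-02 5.315e-01 1.110e-01 1.900e+02]
 [5.580e-01 7.970e-02 5.438e-01 1.159e-01 2.200e+02]]
[[4.622e-01 9.380e-02 4.438e-01 1.407e-01 2.000e+01]
 [4.740e-01 9.870e-02 4.556e-01 1.454e-01 5.000e+01]
 [4.863e-01 1.038e-01 4.665e-01 1.544e-01 8.000e+01]
 [4.995e-01 1.088e-01 4.795e-01 1.597e-01 1.100e+02]
 [5.132e-01 1.144e-01 4.934e-01 1.649e-01 1.400e+02]
 [5.278e-01 1.199e-01 5.079e-01 1.708e-01 1.700e+02]
 [5.431e-01 1.262e-01 5.234e-01 1.765e-01 2.000e+02]
 [5.593e-01 1.329e-01 5.396e-01 1.831e-01 2.300e+02]]
20.369493816083136 22.73610957474749 23.173897625330653
```

View pics/wrist10.png

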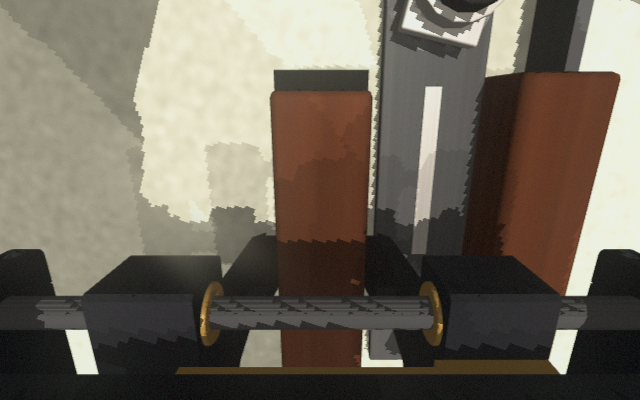

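```bash
python3 - <<'E'
from h import *
p,d,T,k=load('wrist10'); u=np.array([.9288,.3706]); H=np.array([.4435,.1129])
for px,z in (((320,70),.048),((490,79),.04),((550,72),.04),((600,72),.04)): print(px,(onz(k,T,*px,z)[:2]-H)@u)
C=cloud('wrist10'); print(np.round(C[60:84:2,320],3)); print(np.round(C[66:84:2,550],3))
E
```

```text
(320, 70) 0.03478692894273121
(490, 79) 0.03784978439701613
(550, 72) 0.03538325370899368
(600, 72) 0.03549340559391611
[[ 0.488  0.072  0.001]
 [ 0.489  0.073  0.001]
 [ 0.49   0.073 -0.   ]
 [ 0.491  0.073  0.   ]
 [ 0.491  0.074 -0.   ]
 [ 0.496  0.075  0.045]
 [ 0.496  0.076  0.046]
 [ 0.497  0.076  0.046]
 [ 0.498  0.076  0.045]
 [ 0.498  0.076  0.046]
 [ 0.499  0.077  0.045]
 [ 0.5    0.077  0.045]]
[[0.455 0.17  0.021]
 [0.456 0.17  0.022]
 [0.457 0.17  0.023]
 [0.462 0.161 0.037]
 [0.463 0.161 0.039]
 [0.464 0.162 0.038]
 [0.465 0.161 0.04 ]
 [0.465 0.161 0.04 ]
 [0.466 0.162 0.04 ]]
```

The ends are level (34.8 against 35.4 mm from the hinge) and parallel within about 0.2°, with a 9.5 mm gap. I'll close the gap by about 6.6 mm and lower.

Emit:
servo_tool:
  deltas:
    - {"dx":0,"dy":0.06,"dz":0,"ax":0,"ay":0,"az":0,"hand":30}
    - {"dx":0,"dy":0.11,"dz":0,"ax":0,"ay":0,"az":0,"hand":30}
    - {"dx":0,"dy":0.11,"dz":0.05,"ax":0,"ay":0,"az":0,"hand":30}
    - {"dx":0,"dy":0.11,"dz":0.1,"ax":0,"ay":0,"az":0,"hand":30}
    - {"dx":0,"dy":0.11,"dz":0.12,"ax":0,"ay":0,"az":0,"hand":30}
    - {"dx":0,"dy":0.11,"dz":0.12,"ax":0,"ay":0,"az":0,"hand":30}

```text
clock: 14.75
tool_pos: [0.571, 0.1125, 0.046]
eef_rot: [-0.186, 0.983, -0.0, -0.0]
contact_force: [-1.2, -1.3, 1.1]
opening: 0.45
```

```bash
python3 - <<'E'
from m import *
m,p,d=snap('wrist','wrist11');s=r.get_state(); print(s['tool_pos'],yaw(),s['opening']*88.1,s['contact_force'],s['clock'])
C=cloud('wrist11'); print(np.median(C[100:180,290:350,2]))
E,B=meas('wrist11',.04)
print(np.round(E[::2],4));print(np.round(B[::2],4))
E
```

```text
[0.57095591 0.11247672 0.04599266] 111.41136954434862 40.00297282825261 [-1.55111737 -0.09670088  0.72472842] 14.8
0.03968513242748416
[[4.990e-01 6.520e-02 4.862e-01 9.790e-02 7.000e+01]
 [5.055e-01 6.780e-02 4.926e-01 1.008e-01 9.000e+01]
 [5.130e-01 6.880e-02 4.987e-01 1.052e-01 1.100e+02]
 [5.200e-01 7.160e-02 5.058e-01 1.079e-01 1.300e+02]
 [5.273e-01 7.450e-02 5.130e-01 1.107e-01 1.500e+02]
 [5.348e-01 7.750e-02 5.206e-01 1.136e-01 1.700e+02]
 [5.426e-01 8.060e-02 5.284e-01 1.167e-01 1.900e+02]
 [5.508e-01 8.350e-02 5.366e-01 1.198e-01 2.100e+02]
 [5.592e-01 8.680e-02 5.449e-01 1.235e-01 2.300e+02]]
[[4.629e-01 9.430e-02 4.445e-01 1.410e-01 2.000e+01]
 [4.703e-01 9.720e-02 4.519e-01 1.442e-01 4.000e+01]
 [4.781e-01 1.001e-01 4.597e-01 1.471e-01 6.000e+01]
 [4.859e-01 1.036e-01 4.660e-01 1.544e-01 8.000e+01]
 [4.937e-01 1.081e-01 4.745e-01 1.571e-01 1.000e+02]
 [5.022e-01 1.114e-01 4.828e-01 1.608e-01 1.200e+02]
 [5.111e-01 1.148e-01 4.919e-01 1.637e-01 1.400e+02]
 [5.203e-01 1.183e-01 5.009e-01 1.677e-01 1.600e+02]
 [5.296e-01 1.225e-01 5.104e-01 1.713e-01 1.800e+02]
 [5.395e-01 1.263e-01 5.201e-01 1.756e-01 2.000e+02]
 [5.497e-01 1.303e-01 5.304e-01 1.795e-01 2.200e+02]
 [5.551e-01 1.478e-01 5.411e-01 1.836e-01 2.400e+02]]
```

View pics/wrist11.png

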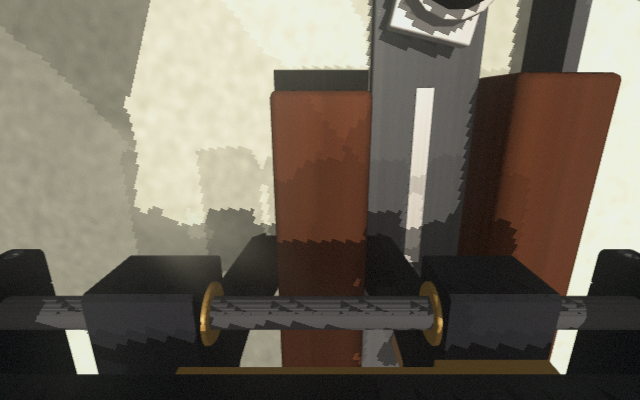

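The leg is on the bench (top at 0.0397) with a gap of about 3 mm, so I'll release gently and rise.

Emit:
servo_tool:
  deltas:
    - {"dx":0,"dy":0,"dz":0,"ax":0,"ay":0,"az":0,"hand":42}
    - {"dx":0,"dy":0,"dz":0,"ax":0,"ay":0,"az":0,"hand":46}
    - {"dx":0,"dy":0,"dz":0,"ax":0,"ay":0,"az":0,"hand":52}
    - {"dx":0,"dy":0,"dz":0,"ax":0,"ay":0,"az":0,"hand":54}
    - {"dx":0,"dy":0,"dz":-0.2,"ax":0,"ay":0,"az":0,"hand":54}
    - {"dx":0,"dy":0,"dz":-0.6,"ax":0,"ay":0,"az":0,"hand":54}
    - {"dx":0,"dy":0,"dz":-1.2,"ax":0,"ay":0,"az":0,"hand":54}
    - {"dx":0,"dy":0,"dz":-2.0,"ax":0,"ay":0,"az":0,"hand":54}
    - {"dx":-0.8,"dy":0,"dz":-3.0,"ax":0,"ay":0,"az":0,"hand":54}
    - {"dx":-1.6,"dy":-0.4,"dz":-3.6,"ax":0,"ay":0,"az":0,"hand":54}

```text
clock: 16.05
tool_pos: [0.6571, 0.128, 0.2567]
eef_rot: [-0.188, 0.982, 0.001, 0.001]
contact_force: [1.2, 1.0, -0.5]
opening: 0.614
```

Emit:
servo_tool:
  deltas:
    - {"dx":0,"dy":0,"dz":0,"ax":0,"ay":0,"az":0,"hand":54}
    - {"dx":0,"dy":0,"dz":0,"ax":0,"ay":0,"az":0,"hand":54}

```text
clock: 16.3
tool_pos: [0.656, 0.1256, 0.2524]
eef_rot: [-0.186, 0.983, -0.0, -0.001]
contact_force: [-0.3, -0.2, 0.0]
opening: 0.613
```

```bash
python3 - <<'E'
from h import *
m,p,d=snap('wrist','wrist12');snap('scene','scene12');s=r.get_state(); print(s['tool_pos'],yaw(),s['opening']*88.1,s['contact_force'],s['clock'])
E
```

```text
[0.65529089 0.12553147 0.25158458] 111.5142100343626 53.92260457672617 [0.41713251 0.72085687 0.19253336] 16.4
```

View pics/wrist12.png

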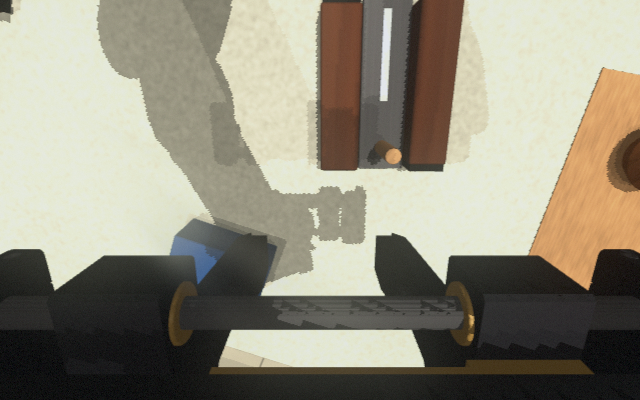

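View pics/scene12.png

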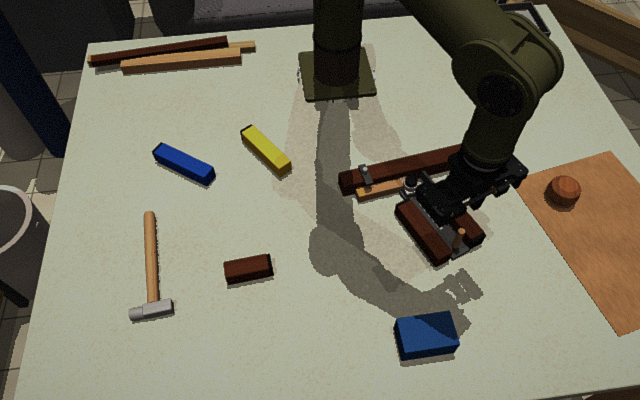

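The new leg at (340,85), the blade at (383,80) and the fitted leg at (430,85) lie side by side and parallel, with the far ends level near row 167. One more frame centred over them will let me measure.

Emit:
servo_tool:
  deltas:
    - {"dx":0.5,"dy":0.3,"dz":0,"ax":0,"ay":0,"az":0,"hand":54}
    - {"dx":1.3,"dy":0.5,"dz":-0.2,"ax":0,"ay":0,"az":0,"hand":54}
    - {"dx":1.3,"dy":0.5,"dz":-0.2,"ax":0,"ay":0,"az":0,"hand":54}
    - {"dx":1.3,"dy":0.5,"dz":-0.2,"ax":0,"ay":0,"az":0,"hand":54}

```text
clock: 16.9
tool_pos: [0.5736, 0.1248, 0.2644]
eef_rot: [-0.186, 0.983, -0.0, -0.0]
contact_force: [0.5, -0.3, -0.2]
opening: 0.616
```

```bash
python3 - <<'E'
from h import *
m,p,d=snap('wrist','wrist13');s=r.get_state(); print(s['tool_pos'],yaw(),s['contact_force'])
p,d,T,k=load('wrist13');C=cloud('wrist13'); Z=C[...,2]
cv2.imwrite('pics/c13.png',cv2.resize(p[0:240,230:460,::-1],None,fx=2.4,fy=2.4,interpolation=cv2.INTER_CUBIC))
a=np.radians(21.5);u=np.array([np.cos(a),np.sin(a)]);n=np.array([-u[1],u[0]])
m=(abs(Z-.05)<.004)&(np.hypot(C[...,0]-.443,C[...,1]-.113)<.02); vv,uu=np.where(m); H=onz(k,T,uu.mean(),vv.mean(),.05)[:2]; print('hinge',H,m.sum(),np.median(Z[m]))
P=C[...,:2]-H; al=P@u; la=P@n
def edge(lo,hi,zlo,zhi,side,zz,a0=.05,a1=.16):
    A=[]
    for row in range(0,235,4):
        x=np.where((Z[row]>zlo)&(Z[row]<zhi)&(la[row]>lo)&(la[row]<hi)&(al[row]>a0)&(al[row]<a1))[0]
        if len(x)<8: continue
        q=onz(k,T,x.min() if side<0 else x.max()+1,row,zz)[:2]-H; A.append([q@u,q@n])
    A=np.array(A); f=np.polyfit(A[:,0],A[:,1],1); return round(21.5+np.degrees(np.arctan(f[0])),2),round(1000*np.polyval(f,.115),1),len(A)
print('new outer',edge(-.1,-.02,.034,.046,-1,.04)); print('new inner',edge(-.1,-.02,.034,.046,1,.04))
print('blade outer',edge(-.04,.04,.005,.016,-1,.01)); print('blade inner',edge(-.04,.03,.005,.016,1,.01))
print('fit inner',edge(.02,.09,.034,.046,-1,.04)); print('fit outer',edge(.02,.09,.034,.046,1,.04))
for nm,lo,hi in(('new',-.08,-.03),('fit',.03,.08)):
    m=(Z>.034)&(Z<.046)&(la>lo)&(la<hi)&(al>.02)&(al<.25); print(nm,np.percentile(al[m],[.2,99.8]),np.median(Z[m]))
E
```

```text
[0.57420872 0.12494448 0.26435381] 111.37967275100026 [ 1.01546362 -0.54512995  0.68098251]
hinge [0.44283319 0.11404258] 801 0.04944852060199634
new outer (np.float64(21.5), np.float64(-67.2), 25)
new inner (np.float64(21.56), np.float64(-27.4), 25)
blade outer (np.float64(22.05), np.float64(-24.0), 23)
blade inner (np.float64(21.34), np.float64(27.4), 23)
fit inner (np.float64(21.29), np.float64(25.2), 25)
fit outer (np.float64(21.31), np.float64(65.4), 25)
new [0.0347129  0.19932756] 0.03956567155821883
fit [0.03583884 0.20139973] 0.03969836777470953
```

View pics/c13.png

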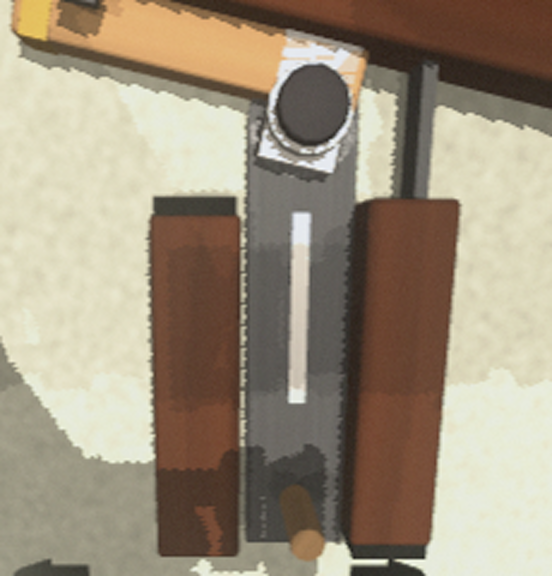

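The new leg has a gap of about 3 mm to the blade and is parallel and level. The blade is still against the fitted leg and the button is down, so I'm handing in.

```bash
python3 - <<'E'
from h import *
print(r.finish_job(), r.get_state()['clock'])
E
```

```text
the job is handed in; nothing more can be done
the job is handed in; nothing more can be done
```

I did the whole job in the order asked and handed it in after about 17 s on the robot's clock; no verdict is reported. I swung the blade by its post until the fitted leg stopped it, with the force rising to about 9 N. I then pressed the lock button to its stop and laid the long dark leg along the blade's free edge and let go. The bevel was not moved after it was locked.

**Last checks (wrist camera):**
- **Button:** its top reads 0.0495 m, so it is about 10 mm down. The press peaked at about 39 N, through the fingertips.
- **New leg:** it lies flat with its top at 0.0396 m and a gap of about 3 mm to the blade. Its middle is about 2 mm or less off the fitted leg's along the blade. Its angle is 21.5°, against 21.3° for the fitted leg.
- **Blade:** its two edges read 22.05° and 21.3°. They disagree by about 0.7°, which I put down to noise at the edges in the image, because the contact force and the closed gap both showed it against the leg.
- **Refused call:** my first move call was refused for missing keys. Nothing moved, and I resent it.

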